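Make up a size tray of watch movements

ROBOT

A 6-joint arm with a two-finger parallel gripper is mounted at the origin on the work surface. World frame = base frame: x ahead of the robot, y to its left, z up, the work surface at z = 0. Lengths are in m, angles in rad, forces in N, time in s.
With the tool pointing down it reaches from about 0.35 to 0.85 m from the base axis. Payload 8.1 kg.
Tool frame: the origin (TCP) lies midway between the tips of the shut fingers; the grasp point (between the pads) lies 19 mm behind it (robot.grip_point_offset is the distance from the TCP to the grasp point, in m); z points along the fingers, y is the line along which they close (so a half turn about z gives the same grasp; the last joint's range is limited). The gripper opens to 93 mm and grips with 3 to 60 N. Pads are 15 mm wide; open, the fingers measure 128 mm over their backs; the gripper's body (75 mm by 188 mm) begins 65 mm behind the grasp point.
Start: joints at [-1.293, 0.13, 1.488, -0, 1.523, -0.085], TCP at [0.213, -0.561, 0.219] pointing down, gripper open.
Joint ranges: [-2.96, 2.96], [-0.89, 2.26], [0.02, 2.5], [-1.34, 4.48], [0, 2.73], [-2.66, 2.66]. Speed limits (rad/s): [2.39, 2.39, 2.79, 3.14, 3.14, 3.14].

INTERFACE

Orientations are given as a rotation vector (axis times angle).
In Python, from plant import robot, read_camera, job gives the robot as it stands.
- The arm moves only by the shell command python3 -m inch 'ROWS' [FORCE]. ROWS is JSON, one flat list of numbers, 5 for each row, row after row: the shift along the world's x, y, z in mm, then the turn about the world's z in degrees, then the opening in per cent of the stroke, from 0 (shut) to 100 (fully open). In form: [dx, dy, dz, yaw, hand, dx, dy, dz, yaw, hand, ...]. A call has 1 to 10 rows; each row is the pose to reach, as a shift and turn from the pose commanded when the call began; what a row does not reach only later rows make up. A row lasts 1/12 s, in which the tool goes at most 41.7 mm and 7.16 degrees, less where a joint would pass 70% of its speed; a pose out of reach is approached as far as the arm can. A call with a gripper value outside its range is refused whole. The fingers move at their own pace and stop on an object; FORCE is the grip in N (left out, the last holds). Time passes only in rows, so rows that repeat a pose let the fingers close. It gives the time, the measured TCP pose, the force, the opening and the grip force at its end, in the units of the state.
- robot.read_state(): the state, without advancing time (a new reading comes with each control period).
- read_camera(name): name is "scene" or "top"; returns a dict with "image" (384x512x3 uint8, blue, green, red), "K" (3x3 intrinsics, pixels), "extrinsics" (4x4, takes a point from world to camera coordinates). Camera axes: x right, y down, z forward; pixel columns grow to the right and rows downward; lengths in m; the calibration is good to about 2 mm. A picture is of the moment at which its call begins. There is no depth.
- job.close_job(): hands the job in; it is judged then, once.
The state is a dict: "t": time; "q": joint angles; "dq": joint speeds; "joint_torque": joint torques, N m; "tool_pos": TCP position; "orientation": TCP orientation; "force": force on the tool from outside, world axes, zero at the start; "wrist_torque": the same for the moment, N m; "opening": finger opening in m; "gripper_force": force on a finger pad.
Only numpy, scipy, OpenCV 4.12 (cv2) and the standard library are available. Lean on these libraries where they do the work, as an engineer would, in place of code of your own. Each camera call takes 0.05 s, during which the arm holds its last target. There are 200 camera calls.

TASK

Make up the size tray: put the four yellow movement capsules into the pockets of the black tray in order of size, one to a pocket, the smallest in the pocket next to the white label and the largest in the pocket farthest from it. Leave each one lid up and flat on the floor of its pocket; the movements are delicate, so set them down without dropping them or tipping them over.

Things in the scene. Friction and masses are not known exactly. Their poses are not given: they have to be found in the camera images.
- capsule_26: the smallest of the four loose round yellow movement capsules: a disc 26 mm in diameter and 18 mm tall, straight sides, steel watch movement with a brass wheel and an orange sticker seen in its top. It stands flat on the table, lid up. Origin: centre of its underside; z up; its yaw is arbitrary and does not matter
- capsule_36: the second smallest of the four loose round yellow movement capsules: a disc 36 mm in diameter and 18 mm tall, straight sides, steel watch movement with a brass wheel and an orange sticker seen in its top. It stands flat on the table, lid up. Origin: centre of its underside; z up; its yaw is arbitrary and does not matter
- capsule_46: the second largest of the four loose round yellow movement capsules: a disc 46 mm in diameter and 18 mm tall, straight sides, steel watch movement with a brass wheel and an orange sticker seen in its top. It stands flat on the table, lid up. Origin: centre of its underside; z up; its yaw is arbitrary and does not matter
- capsule_56: the largest of the four loose round yellow movement capsules: a disc 56 mm in diameter and 18 mm tall, straight sides, steel watch movement with a brass wheel and an orange sticker seen in its top. It stands flat on the table, lid up. Origin: centre of its underside; z up; its yaw is arbitrary and does not matter
- pocket_1: pocket 1 of the tray, counted from the label end (the one next to the white label): fixed dark insert, 88 (x, across the row) by 80 (y) by 10 mm thick, with a round recess 72 mm wide, light grey floor, and 4 mm deep, all alike. Origin: centre of its underside, 4 mm above the table; recess floor at z = 6, rim at z = 10 mm in its frame. y points along the row to the label end
- pocket_2: pocket 2 of the tray, counted from the label end: fixed dark insert, 88 (x, across the row) by 80 (y) by 10 mm thick, with a round recess 72 mm wide, light grey floor, and 4 mm deep, all alike. Origin: centre of its underside, 4 mm above the table; recess floor at z = 6, rim at z = 10 mm in its frame. y points along the row to the label end
- pocket_3: pocket 3 of the tray, counted from the label end: fixed dark insert, 88 (x, across the row) by 80 (y) by 10 mm thick, with a round recess 72 mm wide, light grey floor, and 4 mm deep, all alike. Origin: centre of its underside, 4 mm above the table; recess floor at z = 6, rim at z = 10 mm in its frame. y points along the row to the label end
- pocket_4: pocket 4 of the tray, counted from the label end (the one farthest from the white label): fixed dark insert, 88 (x, across the row) by 80 (y) by 10 mm thick, with a round recess 72 mm wide, light grey floor, and 4 mm deep, all alike. Origin: centre of its underside, 4 mm above the table; recess floor at z = 6, rim at z = 10 mm in its frame. y points along the row to the label end
- tray: the long black tray, 347 by 100 mm, fixed, holding the four pockets in one row, 80 mm from centre to centre. Its walls are 14 mm high, flush with the pockets' rims. Origin: on the table under the middle of the row; y runs along the row to the end with the white bar-code label (a strip 18 by 80 mm, 170 mm from the origin); z up. It may lie at any yaw
Things that resemble listed ones, but are neither listed nor needed, are in the scene too. Leave any red or turquoise look-alike of the capsule_46 alone.

How it is judged:
At the end, for the whole second after the job is handed in: the 26, 36, 46 and 56 mm capsules lie in pockets 1, 2, 3 and 4 counted from the label end: each within 25 mm of the pocket's centre (anywhere in the recess), its underside on the recess floor (4 to 8.5 mm above the pocket's origin), lid up within 0.08 rad of level, and at rest (below 0.02 m/s) (horizontal distance between capsule_26 and pocket_1 below 0.025 m and z of capsule_26 in the frame of pocket_1 between 0.004 and 0.0085 m and angle between each of capsule_26, capsule_36, capsule_46, capsule_56's own z axis and vertical below 0.08 rad and linear speed of each of capsule_26, capsule_36, capsule_46, capsule_56 below 0.02 m/s and horizontal distance between capsule_36 and pocket_2 below 0.025 m and z of capsule_36 in the frame of pocket_2 between 0.004 and 0.0085 m and horizontal distance between capsule_46 and pocket_3 below 0.025 m and z of capsule_46 in the frame of pocket_3 between 0.004 and 0.0085 m and horizontal distance between capsule_56 and pocket_4 below 0.025 m and z of capsule_56 in the frame of pocket_4 between 0.004 and 0.0085 m); the robot touches nothing.
It fails at once if a capsule is dropped: it moves, out of the fingers, faster than 0.65 m/s (a fall of more than about 20 mm) ((contact force between capsule_26 and the fingers below 0.05 N and linear speed of capsule_26 above 0.65 m/s) or (contact force between capsule_36 and the fingers below 0.05 N and linear speed of capsule_36 above 0.65 m/s) or (contact force between capsule_46 and the fingers below 0.05 N and linear speed of capsule_46 above 0.65 m/s) or (contact force between capsule_56 and the fingers below 0.05 N and linear speed of capsule_56 above 0.65 m/s)).
It fails at once if a capsule is tipped more than 60 degrees (angle between any of capsule_26, capsule_36, capsule_46, capsule_56's own z axis and vertical above 1.05 rad).
It also fails if it takes over 96 s, if anything falls off the work surface, if the arm or the gripper's body presses on something with over 40 N, if the wrist force passes 120 N, or if a joint passes its speed limit or range.

## Working session

There is one attempt and no reset: what is moved stays moved. The work goes in short steps, Python scripts to look and compute and a shell command to move; the robot and the scene stay as the last step left them, time stands still between calls to the robot, and variables do not carry over. Pictures are saved under pics/ and viewed, at most 14 in all, crops included, and the job is handed in when it is done.

```bash
mkdir -p pics; ls
python3 - <<'E'
from plant import robot, read_camera
import cv2
for n in("scene","top"):
    c=read_camera(n);cv2.imwrite(f"pics/{n}0.png",c["image"]);print(c["K"],c["extrinsics"])
s=robot.read_state();print(s["t"],s["tool_pos"],s["orientation"],s["opening"],robot.grip_point_offset)
E
```

```text
pics
[[362.91390684   0.         251.00400817]
 [  0.         362.91390684 191.69182928]
 [  0.           0.           1.        ]] [[ 0.47405745  0.88034818 -0.01601926 -0.21914416]
 [ 0.4992661  -0.28374604 -0.8186706  -0.21545184]
 [-0.72526057  0.38009903 -0.57403992  1.2900955 ]
 [ 0.          0.          0.          1.        ]]
[[385.2401595    0.         257.39383081]
 [  0.         385.2401595  187.72188915]
 [  0.           0.           1.        ]] [[ 0.06507223 -0.99787757  0.00244292 -0.044244  ]
 [-0.97704866 -0.06421119 -0.20310794  0.44589323]
 [ 0.20283372  0.01082984 -0.97915331  0.95103756]
 [ 0.          0.          0.          1.        ]]
0.1 [ 0.21281494 -0.56045228  0.21773548] [-3.08844664e+00 -5.66499756e-01  2.36247470e-04] 0.09317206467316544 0.0188
```

View pics/top0.png

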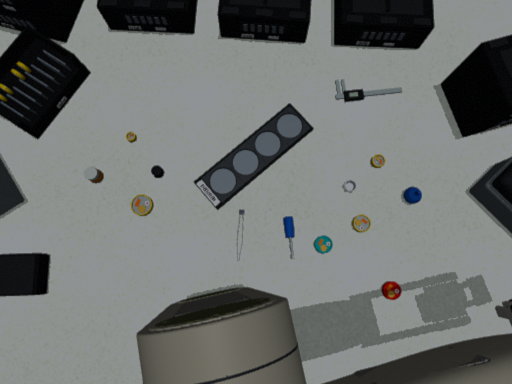

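View pics/scene0.png

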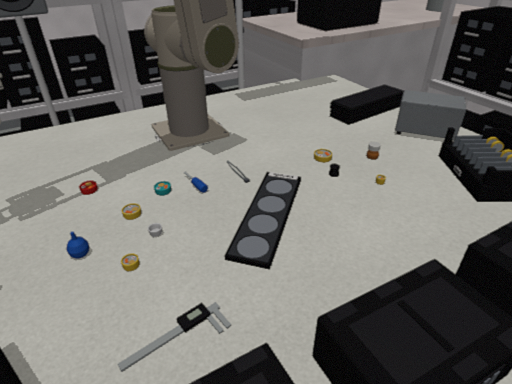

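Top view: yellow candidates are at (131,137), (142,205), (377,161) and (361,223). Look-alikes are the teal (323,244) and red (391,290) capsules, the grey ring (349,186), the brown/white jar (94,175) and the yellow tool handles at about (20,70). The label is at the tray end near (207,192). Next I'll measure the sizes and look at one crop.

```bash
cat > h.py <<'E'
import numpy as np, cv2
from plant import robot, read_camera
def ray(c,uv,z):
    R=c["extrinsics"][:3,:3];t=c["extrinsics"][:3,3];o=-R.T@t
    d=R.T@np.linalg.inv(c["K"])@np.array([uv[0],uv[1],1.]);return (o+d*(z-o[2])/d[2])[:2]
def blobs(mask,amin=15):
    cs,_=cv2.findContours(mask,cv2.RETR_EXTERNAL,cv2.CHAIN_APPROX_NONE)
    return [k for k in cs if cv2.contourArea(k)>amin]
def yellow(c,z=.018):
    "centre on plane z and diameters of yellow blobs (hull, so lid interior filled)"
    h=cv2.cvtColor(c["image"],cv2.COLOR_BGR2HSV)
    m=cv2.inRange(h,(14,90,70),(34,255,255));m=cv2.morphologyEx(m,cv2.MORPH_CLOSE,np.ones((5,5)))
    out=[]
    for k in blobs(m):
        p=np.array([ray(c,q[0],z) for q in k]).astype(np.float32)
        (x,y),(w,hh),a=cv2.minAreaRect(p)
        out.append((k.reshape(-1,2).mean(0).round(),np.round([x,y],4),np.round([w*1e3,hh*1e3],1)))
    return out
def discs(c):
    "grey pocket floors (z=.010)"
    h=cv2.cvtColor(c["image"],cv2.COLOR_BGR2HSV)
    return h
E
python3 - <<'E'
from h import *
for n in("scene","top"):
    c=read_camera(n);print(n)
    for b in yellow(c):print(*b)
    if n=="top":
        im=c["image"];a=cv2.resize(im[95:225,110:240],(390,390),interpolation=cv2.INTER_CUBIC);b=cv2.resize(im[125:255,290:420],(390,390),interpolation=cv2.INTER_CUBIC)
        cv2.imwrite("pics/crop1.png",np.hstack([a,b]))
    h=cv2.cvtColor(c["image"],cv2.COLOR_BGR2GRAY)
    # pocket floors: holes of the dark tray
    m=(h<60).astype(np.uint8)*255
    cs,hi=cv2.findContours(m,cv2.RETR_CCOMP,cv2.CHAIN_APPROX_NONE)
    for k,hh in zip(cs,hi[0]):
        if hh[3]>=0 and cv2.contourArea(k)>200:
            p=np.array([ray(c,q[0],.010) for q in k]).astype(np.float32);r=cv2.minAreaRect(p);print("floor",k.reshape(-1,2).mean(0).round(),np.round(p.mean(0),4),np.round(np.array(r[0]),4),np.round(r[1],4))
E
```

```text
scene
[130. 262.] [ 0.5589 -0.3355] [34.1 50.4]
[131. 211.] [ 0.3884 -0.2927] [42.8 66.7]
[380. 179.] [0.5818 0.3332] [23.  48.8]
[373. 154.] [0.4716 0.4144] [33.1 30.8]
[322. 155.] [0.3993 0.2799] [51.3 80.7]
[500. 147.] [0.6371 0.7786] [ 53.8 155.8]
floor [252. 247.] [ 0.6358 -0.0896] [ 0.6353 -0.0884] [0.0737 0.0745]
floor [262. 224.] [ 0.5794 -0.0323] [ 0.5789 -0.0317] [0.0734 0.0758]
floor [271. 204.] [0.5227 0.0248] [0.5225 0.0256] [0.0729 0.0777]
floor [278. 187.] [0.4661 0.0816] [0.4657 0.0827] [0.0731 0.0719]
top
[390. 291.] [ 0.2113 -0.3677] [26.9 15.3]
[322. 245.] [ 0.314  -0.1895] [28.8 13.8]
[361. 223.] [ 0.3787 -0.2923] [45.1 44.4]
[141. 204.] [0.3889 0.2881] [55.4 54.6]
[378. 161.] [ 0.55   -0.3351] [36.4 35.3]
[130. 136.] [0.575  0.3412] [23. 25.]
[ 4. 88.] [0.692  0.7124] [37.4 13.1]
[19. 69.] [0.7516 0.681 ] [38.2 37.8]
floor [223. 181.] [0.4686 0.0796] [0.4678 0.0803] [0.0717 0.0729]
floor [245. 162.] [0.5246 0.0236] [0.5247 0.0237] [0.0712 0.0704]
floor [267. 144.] [ 0.5806 -0.0335] [ 0.5806 -0.0335] [0.072  0.0699]
floor [289. 126.] [ 0.6372 -0.0907] [ 0.6373 -0.0907] [0.0701 0.072 ]
```

View pics/crop1.png

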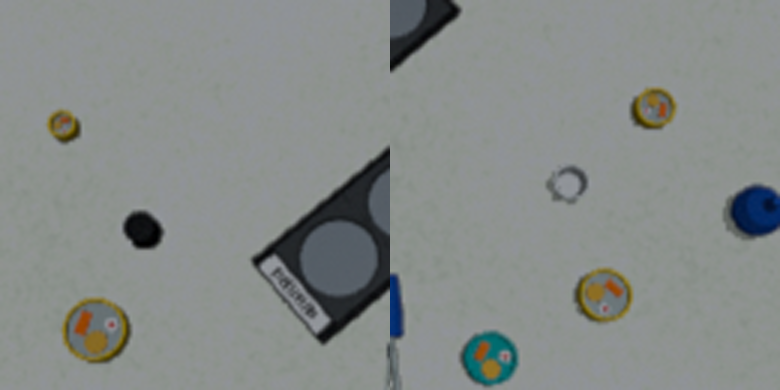

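The sizes come out at about 25, 36, 45 and 55 mm, matching 26/36/46/56. The crop shows yellow rims on all four, so the choice is clear: the 26 is at (.575,.341), 36 at (.550,-.335), 46 at (.379,-.292) and 56 at (.389,.288). The pockets run from P1 (.468,.080) to P4 (.637,-.091), 80 mm apart as they should be. I'll start with capsule_36.

```bash
python3 -m inch '[337,226,-100,0,75,337,226,-100,0,75,337,226,-100,0,75,337,226,-100,0,75,337,226,-100,0,75,337,226,-100,0,75,337,226,-100,0,75,337,226,-100,0,75,337,226,-100,0,75,337,226,-100,0,75]' 20; python3 -m inch '[0,0,0,0,75,0,0,0,0,75,0,0,0,0,75]'
```

```text
t: 1.03
tool_pos: [0.5503, -0.3341, 0.1183]
orientation: [-3.09, -0.567, 0.0]
force: [0.6, -0.5, -0.6]
opening: 0.0698
gripper_force: 0.0
t: 1.28
tool_pos: [0.5488, -0.3354, 0.1185]
orientation: [-3.09, -0.568, 0.001]
force: [0.1, 0.1, 0.4]
opening: 0.0703
gripper_force: 0.0
```

```bash
python3 -m inch '[1,0,-30,0,75,1,0,-60,0,75,1,0,-85,0,75,1,0,-100,0,75,1,0,-107,0,75,1,0,-111,0,75,1,0,-111,0,75,1,0,-111,0,75]'
python3 - <<'E'
from h import *
for n in("scene","top"):
    c=read_camera(n);cv2.imwrite(f"pics/{n}1.png",c["image"])
a=cv2.imread("pics/scene1.png")[200:310,70:190];b=cv2.imread("pics/top1.png")[110:220,310:430]
cv2.imwrite("pics/c2.png",cv2.resize(np.hstack([a,b]),None,fx=3.2,fy=3.2,interpolation=cv2.INTER_CUBIC))
E
```

```text
t: 1.95
tool_pos: [0.5508, -0.3366, 0.0097]
orientation: [3.088, 0.566, 0.003]
force: [1.0, 0.1, 0.2]
opening: 0.0698
gripper_force: 0.0
```

View pics/c2.png

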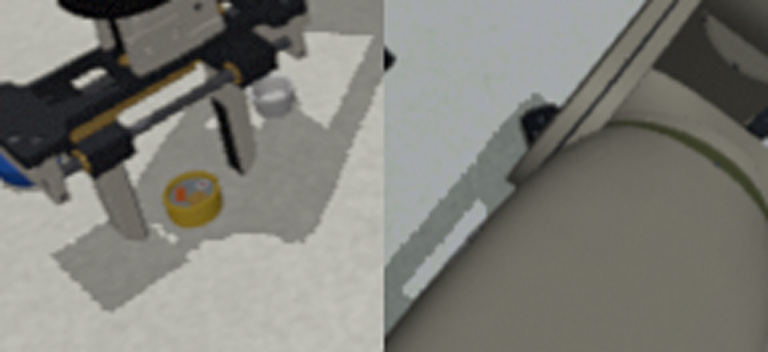

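The fingers straddle the 36 (c2 centre at about (193,203), finger midpoint at about (185,198)). It sits 2–4 mm toward +x, so I'll nudge over and close.

```bash
python3 -m inch '[3,1,-2,0,75,3,1,-2,0,30,3,1,-2,0,30,3,1,-2,0,30,3,1,-2,0,30,3,1,-2,0,30,3,1,-2,0,30,3,1,-2,0,30]' 20;  python3 -m inch '[0,0,5,0,30,0,0,15,0,30,0,0,30,0,30,0,0,50,0,30,0,0,70,0,30,0,0,70,0,30]'
```

```text
t: 2.72
tool_pos: [0.5529, -0.3346, 0.0059]
orientation: [-3.09, -0.567, 0.0]
force: [0.3, -0.2, 1.4]
opening: 0.0355
gripper_force: 20.0
t: 3.22
tool_pos: [0.5562, -0.3369, 0.0832]
orientation: [3.083, 0.566, 0.01]
force: [1.9, -0.1, 0.6]
opening: 0.0353
gripper_force: 20.0
```

```bash
python3 -m inch '[-30,358,0,114,30,-30,358,0,114,30,-30,358,0,114,30,-30,358,0,114,30,-30,358,0,114,30,-30,358,0,114,30,-30,358,0,114,30,-30,358,0,114,30,-30,358,0,114,30,-30,358,0,114,30]'; python3 -m inch '[0,0,0,0,30]'
python3 - <<'E'
from h import *
from scipy.spatial.transform import Rotation as R
s=robot.read_state();y=R.from_rotvec(s["orientation"]).as_matrix()[:,1];print(np.degrees(np.arctan2(y[1],y[0])),s["q"])
E
```

```text
t: 4.05
tool_pos: [0.5225, 0.0283, 0.0767]
orientation: [-2.162, -2.278, -0.003]
force: [0.5, -0.7, 0.1]
opening: 0.0358
gripper_force: 20.0
t: 4.13
tool_pos: [0.5231, 0.0251, 0.0767]
orientation: [2.163, 2.277, 0.001]
force: [-0.0, -0.5, -0.2]
opening: 0.0354
gripper_force: 20.0
2.948648148375896 [-4.99495121e-02  4.02841034e-02  1.85081413e+00  4.33131822e-05
  1.24935646e+00 -1.01426749e-01]
```

```bash
python3 -m inch '[1,-1,0,42,30,1,-1,0,42,30,1,-1,0,42,30,1,-1,0,42,30,1,-1,-15,42,30,1,-1,-30,42,30,1,-1,-42,42,30,1,-1,-50,42,30,1,-1,-55,42,30,1,-1,-57,42,30]'; python3 -m inch '[0,0,-1,0,30,0,0,-2,0,30,0,0,-3,0,30,0,0,-3,0,30]'
```

```text
t: 4.97
tool_pos: [0.5235, 0.0221, 0.0181]
orientation: [-1.223, -2.893, 0.001]
force: [1.1, 0.1, -0.2]
opening: 0.0354
gripper_force: 20.0
t: 5.3
tool_pos: [0.5243, 0.0224, 0.0163]
orientation: [1.218, 2.895, 0.0]
force: [0.2, -0.5, 0.3]
opening: 0.0349
gripper_force: 20.0
```

```bash
python3 -m inch '[0,0,-1,0,30,0,0,-1,0,30,0,0,-1,0,30]'; python3 -m inch '[0,0,0,0,50,0,0,0,0,50,0,0,0,0,50,0,0,5,0,55,0,0,15,0,60,0,0,40,0,60,0,0,65,0,70]';  python3 - <<'E'
from h import *
for n in("scene","top"):
    c=read_camera(n);print(n)
    for b in yellow(c,.028 if n=="top" else .018):print(*b)
E
```

```text
t: 5.55
tool_pos: [0.5245, 0.0224, 0.0158]
orientation: [1.217, 2.895, 0.0]
force: [-2.0, 0.7, 4.6]
opening: 0.0356
gripper_force: 20.0
t: 6.13
tool_pos: [0.5229, 0.0224, 0.0804]
orientation: [-1.216, -2.894, 0.001]
force: [0.4, -0.4, -0.2]
opening: 0.0591
gripper_force: 0.0
scene
[131. 211.] [ 0.388  -0.2927] [42.8 66. ]
[270. 201.] [0.5222 0.0224] [35.6 54.7]
[380. 179.] [0.5818 0.3332] [23.  48.8]
[372. 154.] [0.4669 0.4165] [29.2 47.3]
[323. 155.] [0.3976 0.2811] [51.3 76.5]
[261. 142.] [0.2356 0.1563] [113.7  23.3]
[290. 138.] [0.2572 0.2565] [45.6 21.7]
[500. 147.] [0.6342 0.7805] [ 53.8 162.9]
top
[390. 291.] [ 0.2115 -0.3636] [27.2 15.3]
[322. 245.] [ 0.3133 -0.1879] [28.5 13.6]
[361. 223.] [ 0.3756 -0.289 ] [44.6 45.2]
[141. 205.] [0.3872 0.284 ] [56.3 54.2]
[130. 136.] [0.5703 0.3374] [25.6 24.9]
[ 5. 88.] [0.687  0.7042] [39. 13.]
[20. 69.] [0.7467 0.6733] [41.8 37.4]
```

```bash
python3 -m inch '[-145,-315,0,0,85,-145,-315,0,0,85,-145,-315,0,0,85,-145,-315,0,0,85,-145,-315,0,0,85,-145,-315,0,0,85,-145,-315,0,0,85,-145,-315,0,0,85,-145,-315,0,0,85,-145,-315,0,0,85]'; python3 -m inch '[0,0,-20,0,85,0,0,-45,0,85,0,0,-60,0,85,0,0,-70,0,85,0,0,-74,0,85,0,0,-74,0,85]'
python3 - <<'E'
from h import *
c=read_camera("scene");cv2.imwrite("pics/c3.png",cv2.resize(c["image"][150:270,70:200],None,fx=4,fy=4,interpolation=cv2.INTER_CUBIC))
E
```

```text
t: 7.07
tool_pos: [0.3774, -0.2957, 0.0804]
orientation: [1.223, 2.893, -0.002]
force: [-0.3, 0.1, 0.4]
opening: 0.0789
gripper_force: 0.0
t: 7.57
tool_pos: [0.3788, -0.2915, 0.0052]
orientation: [-1.216, -2.895, -0.001]
force: [0.4, 0.3, -0.2]
opening: 0.0793
gripper_force: 0.0
```

View pics/c3.png

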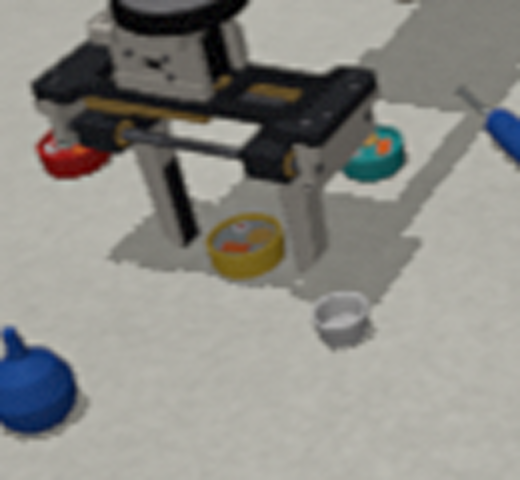

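The 46 is centred between the fingers at about (246,248) in the crop. Closing.

```bash
python3 -m inch '[0,0,1,0,40,0,0,1,0,40,0,0,1,0,40,0,0,1,0,40,0,0,1,0,40,0,0,1,0,40,0,0,1,0,40,0,0,1,0,40]'; python3 -m inch '[0,0,5,0,40,0,0,15,0,40,0,0,30,0,40,0,0,50,0,40,0,0,70,0,40,0,0,70,0,40]'
```

```text
t: 8.28
tool_pos: [0.3791, -0.2928, 0.0072]
orientation: [1.217, 2.896, -0.0]
force: [0.4, 0.7, 3.5]
opening: 0.0457
gripper_force: 20.0
t: 8.78
tool_pos: [0.3812, -0.2947, 0.0819]
orientation: [1.215, 2.89, -0.004]
force: [0.0, -0.5, 1.2]
opening: 0.0455
gripper_force: 20.0
```

```bash
python3 -m inch '[201,258,0,0,40,201,258,0,0,40,201,258,0,0,40,201,258,0,0,40,201,258,0,0,40,201,258,0,0,40,201,258,0,0,40,201,258,0,0,40,201,258,0,0,40,201,258,0,0,40]'; python3 -m inch '[0,0,-15,0,40,0,0,-30,0,40,0,0,-42,0,40,0,0,-50,0,40,0,0,-55,0,40,0,0,-58,0,40,0,0,-59,0,40,0,0,-60,0,40,0,0,-60,0,40,0,0,-60,0,40]'
```

```text
t: 9.62
tool_pos: [0.5803, -0.0328, 0.0763]
orientation: [-1.212, -2.897, 0.0]
force: [-0.6, -0.9, 0.5]
opening: 0.0456
gripper_force: 20.0
t: 10.45
tool_pos: [0.5805, -0.0347, 0.0176]
orientation: [1.217, 2.895, 0.0]
force: [-0.3, -0.0, -0.6]
opening: 0.0453
gripper_force: 20.0
```

```bash
python3 -m inch '[0,0,-1,0,40,0,0,-1,0,40,0,0,-1,0,40]'; python3 -m inch '[0,0,-1,0,40,0,0,-1,0,40]'
```

```text
t: 10.7
tool_pos: [0.5806, -0.0347, 0.0172]
orientation: [1.217, 2.895, 0.0]
force: [-3.3, 0.5, 5.9]
opening: 0.0452
gripper_force: 20.0
t: 10.87
tool_pos: [0.5807, -0.0347, 0.0172]
orientation: [1.216, 2.895, 0.0]
force: [-7.2, 0.9, 14.8]
opening: 0.0451
gripper_force: 20.0
```

```bash
python3 -m inch '[0,0,1,0,40,0,0,1,0,60,0,0,1,0,60,0,0,1,0,60,0,0,7,0,65,0,0,20,0,65,0,0,40,0,70,0,0,65,0,95]';  python3 -m inch '[-192,322,0,0,95,-192,322,0,0,95,-192,322,0,0,95,-192,322,0,0,95,-192,322,0,0,95,-192,322,0,0,95,-192,322,0,0,95,-192,322,0,0,95,-192,322,0,0,95,-192,322,0,0,95]'; python3 -m inch '[0,0,-20,0,95,0,0,-45,0,95,0,0,-60,0,95,0,0,-70,0,95,0,0,-73,0,95,0,0,-73,0,95]'
python3 - <<'E'
from h import *
c=read_camera("scene");cv2.imwrite("pics/c4.png",cv2.resize(c["image"][90:290,220:400],None,fx=3,fy=3,interpolation=cv2.INTER_CUBIC))
E
```

```text
t: 11.53
tool_pos: [0.5788, -0.0344, 0.08]
orientation: [-1.216, -2.894, 0.001]
force: [-0.4, -0.6, -0.6]
opening: 0.068
gripper_force: 0.0
t: 12.37
tool_pos: [0.3845, 0.2931, 0.0814]
orientation: [-1.209, -2.898, -0.005]
force: [-0.5, -0.6, 0.1]
opening: 0.0882
gripper_force: 0.0
t: 12.87
tool_pos: [0.388, 0.287, 0.0069]
orientation: [-1.218, -2.896, 0.001]
force: [0.7, -0.2, 1.1]
opening: 0.0883
gripper_force: 0.0
```

View pics/c4.png

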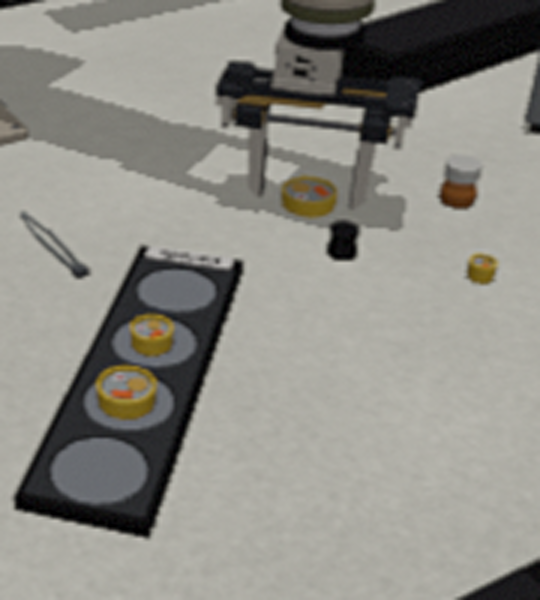

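The 36 is flat in pocket 2 (152,335) and the 46 in pocket 3 (127,392). The 56 is between the fingers at (310,195). Closing.

```bash
python3 -m inch '[0,0,0,0,50,0,0,0,0,50,0,0,0,0,50,0,0,0,0,50,0,0,0,0,50,0,0,0,0,50,0,0,0,0,50,0,0,0,0,50]'; python3 -m inch '[0,0,5,0,50,0,0,15,0,50,0,0,30,0,50,0,0,50,0,50,0,0,70,0,50,0,0,70,0,50]'
```

```text
t: 13.58
tool_pos: [0.3883, 0.2876, 0.0073]
orientation: [1.217, 2.896, 0.001]
force: [-0.0, 0.1, 2.8]
opening: 0.0554
gripper_force: 20.0
t: 14.08
tool_pos: [0.3905, 0.2889, 0.0818]
orientation: [1.216, 2.893, 0.008]
force: [1.5, 0.1, 0.0]
opening: 0.0554
gripper_force: 20.0
```

```bash
python3 -m inch '[248,-379,0,0,50,248,-379,0,0,50,248,-379,0,0,50,248,-379,0,0,50,248,-379,0,0,50,248,-379,0,0,50,248,-379,0,0,50,248,-379,0,0,50,248,-379,0,0,50,248,-379,0,0,50]'; python3 -m inch '[0,0,0,0,50]'
```

```text
t: 14.92
tool_pos: [0.6165, -0.0632, 0.0763]
orientation: [-1.217, -2.895, 0.0]
force: [0.6, 1.7, -1.0]
opening: 0.0554
gripper_force: 20.0
t: 15.0
tool_pos: [0.6185, -0.0679, 0.0762]
orientation: [1.223, 2.892, -0.003]
force: [0.6, 0.4, -0.5]
opening: 0.0556
gripper_force: 20.0
```

```bash
python3 -m inch '[19,-25,0,0,50,19,-25,0,0,50,19,-25,0,0,50,19,-25,0,0,50]'; python3 -m inch '[0,0,0,0,50,0,0,0,0,50]'
```

```text
t: 15.33
tool_pos: [0.6346, -0.0859, 0.0764]
orientation: [-1.217, -2.895, -0.0]
force: [-0.5, 1.0, -0.4]
opening: 0.0555
gripper_force: 20.0
t: 15.5
tool_pos: [0.6347, -0.0853, 0.077]
orientation: [-1.216, -2.897, -0.0]
force: [1.2, 0.6, 0.7]
opening: 0.0553
gripper_force: 20.0
```

```bash
python3 -m inch '[3,-5,-10,0,50,3,-5,-28,0,50,3,-5,-42,0,50,3,-5,-50,0,50,3,-5,-55,0,50,3,-5,-58,0,50,3,-5,-59,0,50,3,-5,-60,0,50,3,-5,-61,0,50,3,-5,-61,0,50]'; python3 -m inch '[0,0,-1,0,50,0,0,-1,0,50]'
```

```text
t: 16.33
tool_pos: [0.6387, -0.0914, 0.0173]
orientation: [1.217, 2.895, 0.0]
force: [-4.3, 0.6, 3.8]
opening: 0.0553
gripper_force: 20.0
t: 16.5
tool_pos: [0.6388, -0.0914, 0.0173]
orientation: [1.217, 2.895, 0.0]
force: [-7.0, 1.6, 12.4]
opening: 0.055
gripper_force: 20.0
```

```bash
python3 -m inch '[0,0,1,0,50,0,0,1,0,70,0,0,1,0,70,0,0,1,0,70,0,0,7,0,72,0,0,20,0,75,0,0,40,0,75,0,0,65,0,65]';  python3 -m inch '[-62,433,0,0,65,-62,433,0,0,65,-62,433,0,0,65,-62,433,0,0,65,-62,433,0,0,65,-62,433,0,0,65,-62,433,0,0,65,-62,433,0,0,65,-62,433,0,0,65,-62,433,0,0,65]'; python3 -m inch '[-4,31,0,0,65,-4,31,0,0,65,-4,31,0,0,65]'; python3 -m inch '[0,0,0,0,65,0,0,0,0,65]'
```

```text
t: 17.17
tool_pos: [0.637, -0.091, 0.0799]
orientation: [-1.216, -2.894, 0.001]
force: [-0.1, -0.3, -0.6]
opening: 0.0661
gripper_force: 0.0
t: 18.0
tool_pos: [0.5789, 0.3234, 0.0817]
orientation: [1.217, 2.895, 0.002]
force: [0.6, -0.1, 0.7]
opening: 0.0605
gripper_force: 0.0
t: 18.25
tool_pos: [0.5747, 0.3545, 0.0812]
orientation: [1.212, 2.897, 0.002]
force: [-0.0, -0.5, 0.3]
opening: 0.0602
gripper_force: 0.0
t: 18.42
tool_pos: [0.5756, 0.3511, 0.0805]
orientation: [1.219, 2.895, -0.0]
force: [-0.5, -0.2, -0.9]
opening: 0.0602
gripper_force: 0.0
```

```bash
python3 -m inch '[1,-9,0,0,65,1,-9,-20,0,65,1,-9,-45,0,65,1,-9,-60,0,65,1,-9,-70,0,65,1,-9,-73,0,65,1,-9,-73,0,65,1,-9,-73,0,65]'
python3 - <<'E'
from h import *
c=read_camera("scene");cv2.imwrite("pics/c5.png",cv2.resize(c["image"][110:290,220:430],None,fx=3,fy=3,interpolation=cv2.INTER_CUBIC))
E
```

```text
t: 19.08
tool_pos: [0.5767, 0.3432, 0.0078]
orientation: [1.217, 2.895, 0.001]
force: [0.1, 0.4, 1.0]
opening: 0.0605
gripper_force: 0.0
```

View pics/c5.png

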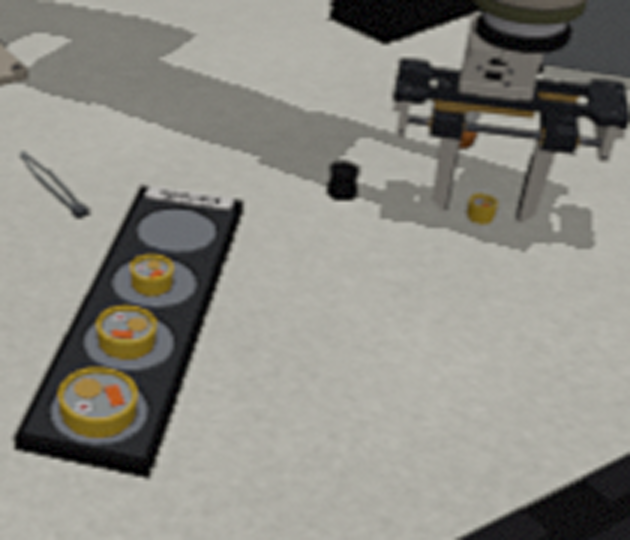

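Pocket 4 now holds the 56 at (98,402). The 26, at (482,208), is centred between the fingers.

```bash
python3 -m inch '[0,0,0,0,20,0,0,0,0,20,0,0,0,0,20,0,0,0,0,20,0,0,0,0,20,0,0,0,0,20,0,0,0,0,20,0,0,0,0,20]' 15; python3 -m inch '[0,0,5,0,20,0,0,15,0,20,0,0,30,0,20,0,0,50,0,20,0,0,70,0,20,0,0,70,0,20]'
```

```text
t: 19.8
tool_pos: [0.5761, 0.3433, 0.007]
orientation: [-1.217, -2.896, -0.0]
force: [0.1, 0.4, 1.7]
opening: 0.0257
gripper_force: 15.0
t: 20.3
tool_pos: [0.5795, 0.3449, 0.0843]
orientation: [1.215, 2.891, 0.011]
force: [1.4, 0.4, 0.5]
opening: 0.0255
gripper_force: 15.0
```

To P1 (.468,.080): dx=-109, dy=-263.

```bash
python3 -m inch '[-109,-263,0,0,20,-109,-263,0,0,20,-109,-263,0,0,20,-109,-263,0,0,20,-109,-263,0,0,20,-109,-263,0,0,20,-109,-263,0,0,20,-109,-263,0,0,20,-109,-263,0,0,20,-109,-263,0,0,20]'; python3 -m inch '[0,0,-15,0,20,0,0,-30,0,20,0,0,-42,0,20,0,0,-50,0,20,0,0,-55,0,20,0,0,-58,0,20,0,0,-59,0,20,0,0,-60,0,20,0,0,-60,0,20,0,0,-60,0,20]'
```

```text
t: 21.13
tool_pos: [0.4678, 0.0804, 0.0778]
orientation: [1.218, 2.894, 0.002]
force: [0.3, 0.3, -0.1]
opening: 0.0252
gripper_force: 15.0
t: 21.97
tool_pos: [0.4675, 0.0802, 0.0175]
orientation: [1.217, 2.895, 0.001]
force: [0.4, -0.6, -0.3]
opening: 0.0257
gripper_force: 15.0
```

```bash
python3 -m inch '[0,0,-1,0,20,0,0,-1,0,20]'; python3 -m inch '[0,0,-1,0,20,0,0,-1,0,20]'
```

```text
t: 22.13
tool_pos: [0.4677, 0.0802, 0.0169]
orientation: [1.217, 2.895, 0.001]
force: [-1.6, 0.2, 5.7]
opening: 0.0253
gripper_force: 15.0
t: 22.3
tool_pos: [0.468, 0.0802, 0.0164]
orientation: [1.217, 2.895, 0.001]
force: [-3.8, 0.1, 10.1]
opening: 0.0255
gripper_force: 15.0
```

Contact made; release, lift and retreat clear of the top view.

```bash
python3 -m inch '[0,0,1,0,20,0,0,1,0,40,0,0,1,0,40,0,0,1,0,40,0,0,7,0,45,0,0,20,0,50,0,0,45,0,60,0,0,80,0,60,0,0,110,0,60]'; python3 -m inch '[-60,220,20,0,60,-60,220,20,0,60,-60,220,20,0,60,-60,220,20,0,60,-60,220,20,0,60,-60,220,20,0,60,-60,220,20,0,60,-60,220,20,0,60]'
python3 - <<'E'
from h import *
P=np.array([[.468,.080],[.5245,.0238],[.5806,-.0335],[.637,-.0905]])
c=read_camera("top")
for b in yellow(c,.028):print(*b,np.round(np.linalg.norm(P-b[1],axis=1)*1e3))
s=read_camera("scene");cv2.imwrite("pics/fin.png",np.hstack([cv2.resize(c["image"][95:215,185:325],(420,360)),cv2.resize(s["image"][165:275,215:315],(360,360))]))
E
```

```text
t: 23.05
tool_pos: [0.4665, 0.0802, 0.1264]
orientation: [-1.217, -2.895, 0.001]
force: [0.9, 0.2, 0.2]
opening: 0.0555
gripper_force: 0.0
t: 23.72
tool_pos: [0.4066, 0.301, 0.1452]
orientation: [1.213, 2.898, -0.0]
force: [0.4, 0.1, 0.1]
opening: 0.0556
gripper_force: 0.0
[390. 291.] [ 0.2115 -0.3636] [27.2 15.3] [512. 498. 495. 506.]
[322. 245.] [ 0.3133 -0.1879] [28.5 13.6] [309. 299. 309. 338.]
[222. 180.] [0.4663 0.0786] [27.2 23.8] [  2.  80. 160. 240.]
[246. 160.] [0.5239 0.0191] [36.  34.8] [ 83.   5.  77. 157.]
[268. 142.] [ 0.5794 -0.0352] [45.3 43.3] [160.  81.   2.  80.]
[290. 123.] [ 0.6362 -0.092 ] [55.1 54.7] [241. 161.  81.   2.]
[ 5. 88.] [0.687  0.7042] [39. 13.] [662. 700. 745. 796.]
[19. 70.] [0.7461 0.6731] [39.7 37.5] [655. 686. 726. 771.]
```

View pics/fin.png

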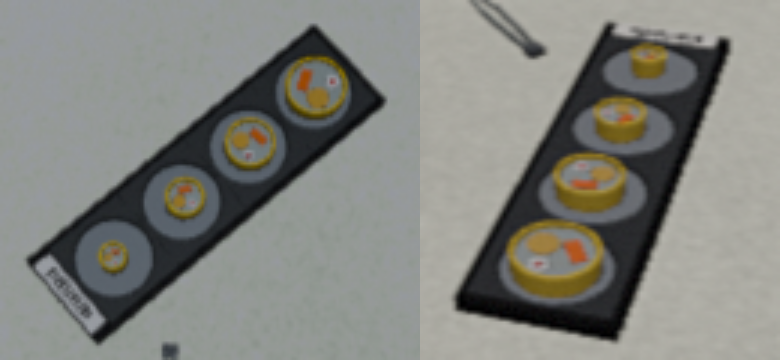

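All four sit flat, in size order from the label (26 at (113,255) to 56 at (317,85)), each within 5 mm of its pocket's centre.

```bash
python3 -c "
from plant import job
print(job.close_job())"
```

```text
the job is handed in; nothing more can be done
None
```

The 26, 36, 46 and 56 mm capsules are in pockets 1 to 4, flat, lid up and each within about 5 mm of its pocket's centre; I handed the job in at about 24 s, and no verdict came back.

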